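Lock the clamp ring and draw the funnel arm out to its mark

ROBOT

A 6-joint arm with a two-finger parallel gripper is mounted at the origin on the work surface. World frame = base frame: x ahead of the robot, y to its left, z up, the work surface at z = 0. Lengths are in m, angles in rad, forces in N, time in s.
With the tool pointing down it reaches from about 0.275 to 0.85 m from the base axis. Payload 5.2 kg.
Tool frame: the origin (TCP) lies midway between the tips of the shut fingers; the grasp point (between the pads) lies 19 mm behind it; z points along the fingers, x is the direction in which the jaws open and shut, and the axes are right-handed (so a half turn about z gives the same grasp; the last joint's range is limited). The gripper opens to 85 mm and grips with 20 to 120 N. Pads are 22 mm wide; open, the fingers measure 114 mm over their backs; the gripper's body (76 mm by 85 mm) begins 54 mm behind the grasp point. The pads swing forward as they close: fully open they stand 13 mm farther back than shut.
Start: joints at [1.031, 0.259, 1.535, -0, 1.348, -0.203], TCP at [0.182, 0.519, 0.231] pointing down, gripper open.
Joint ranges: [-3.14, 3.14], [-0.91, 2.08], [0.19, 2.58], [-1.22, 4.36], [0.22, 2.71], [-3.12, 3.12]. Speed limits (rad/s): [2.57, 2.57, 3.14, 3.14, 3.14, 3.14].

INTERFACE

Orientations are given as [roll, pitch, yaw] about the fixed x, y, z axes, in that order (R = Rz(yaw) Ry(pitch) Rx(roll)).
In Python, from cell import robot gives the robot as it stands.
- The arm moves only by the tool step_arm, never from a script. Its argument "commands" is a list of rows, each a list of 3 entries, a list of its own where there are three numbers: the shift along the world's x, y, z in cm, then the turn, a rotation vector about the world's x, y, z in rad, then the opening, from 0 (shut) to 1 (fully open). In form: [[[x, y, z], [rx, ry, rz], fingers], ...]. A call has 1 to 10 rows; each row is the pose to reach, as a shift and turn from the pose commanded when the call began; what a row does not reach only later rows make up. A row lasts 1/10 s, in which the tool goes at most 50 mm and 8.59 degrees, less where a joint would pass 70% of its speed; a pose out of reach is approached as far as the arm can. A call with a gripper value outside its range is refused whole. The fingers move at their own pace and stop on an object; "newtons" is the grip in N (left out, the last holds). Time passes only in rows, so rows that repeat a pose let the fingers close. It gives the time, the measured TCP pose, the force and the opening at its end, in the units of the state.
- robot.sense(): the state, without advancing time (a new reading comes with each control period).
- robot.snapshot(name): name is "scene" or "top" or "wrist"; returns a dict with "img" (420x560x3 uint8, red, green, blue), "fx", "fy", "cx", "cy" (pixels), "pose" (4x4, takes a point from camera to world coordinates); the wrist camera has in their place "tool_from_camera" (4x4, takes a point from camera to tool coordinates, whose origin is the TCP and whose axes are the tool frame's). Camera axes: x right, y down, z forward; pixel columns grow to the right and rows downward; lengths in m; the calibration is good to about 2 mm. A picture is of the moment at which its call begins: read the wrist's pose just before it. There is no depth.
- robot.finish_job(): hands the job in, once; it reports no verdict.
Trained networks look in a picture, given as the dict that the camera call returned (one of the last four; its "shot" number tells which), for a name from the list of things; names that differ only in an ending like _2 or _b are one class to them, and where a whole thing is asked for, a point or a joint stands for the part that bears it (a point fixed in the world has none). Each returns a list of dicts, best first, with "conf" (0 to 1); they miss things now and then, are a little off and sometimes report something else, mostly with a low value. They report only what shows in the picture. A call takes as long as a camera call.
- robot.boxes_of(thing, picture): "point" ([x, y, z] in m, in world coordinates, good to about 4 mm: the middle of the surface that is visible of it).
- robot.outline_of(thing, picture): "mask" (420x560 bool, what is visible of it).
- robot.place_of(thing, picture): "point" ([x, y, z] in m, in world coordinates, good to about 4 mm: a listed point, or the origin of a listed thing).
The state is a dict: "time": time; "q": joint angles; "joint_vel": joint speeds; "joint_torque": joint torques, N m; "ee_pos": TCP position; "eef_rot": TCP orientation; "force": force on the tool from outside, world axes, zero at the start; "wrist_torque": the same for the moment, N m; "gripper_width": finger opening in m.
Only numpy, scipy, OpenCV 4.12 (cv2) and the standard library are available. Lean on these libraries where they do the work, as an engineer would, in place of code of your own. Each camera call takes 0.05 s, during which the arm holds its last target.

TASK

Set the funnel arm for dosing: first turn the clamp ring on top of its pillar by the knobbed lever until the white line on the ring meets the black mark (the lever then points straight back, away from the arm). Then pinch the arm's handle so that its lock button is pressed in, draw the arm out until its pointer stands over the line of the brass rider on the scale, and keep holding it there, button pressed: the program finishes while still holding, because the arm springs back if let go. Leave the loose things on the bench where they are.

Things in the scene. Friction and masses are not known exactly. Their poses are not given: they have to be found in the camera images.
- station: Fixed stand of the telescoping arm: grey base plate 140 x 110 x 12 mm, steel pillar 36 mm across, aluminium head block 60 x 60 mm (top at 148 mm) with a level square outer tube (24 mm, axis 125 mm above the bench). Origin: centre of the plate's underside, on the pillar's axis. +x: the way the arm extends, roughly to the robot's right; z up; +y: the scale bar's side, away from the robot.
- clamp_ring (a joint): Angle of the captive clamp ring (rad), growing counter-clockwise seen from above. 0 fully open, locked mark at 1.15 (within 0.1 counts), hard stop at 1.45. At the mark its lever points straight back (station -x) and the white line on the ring meets the black mark on the flange, on the arm's side. Starts between 0 and 0.5, stays where it is left; takes about 2 N at the knob.
- ring_axis (a point): Point on the vertical turning axis of the clamp ring, 195 mm above the bench. The ring is black, 72 mm across, on top of the head, its top at 171 mm; the screw in its centre rises to 176 mm.
- ring_knob (a point): Grip point on the ring's upright round knob, on its centre line 195 mm above the bench. The knob is black, 14 mm in diameter, 60 mm from the ring's axis, at the end of a 12 mm wide steel lever (top at 167 mm); it rises from there to 207 mm. Nothing around it stands above 176 mm. Pinch it from above and lead it round the arc, or push it.
- boom (a joint): How far the telescoping arm is drawn out (m): 0 home, 0.14 fully out. With the lock button out, a pin stops it within about 3 mm of home. A spring pulls it home with 2 to 4 N, and friction adds 0.6 N: it runs back if let go.
- lock_button (a joint): How far the spring lock button on the handle is pressed in (m): 0 out, 0.006 fully in. Pressed more than 0.004 it frees the arm, and counts as held. It takes about 2 N to start and 6 N fully in, and springs out when let go.
- handle (a point): Grip point of the arm's handle, 172 mm above the bench: an upright grey plate 24 mm along the arm, 16 mm thick, from 145 to 195 mm above the bench, at the arm's end. Across the arm (station y, from this point) its plain face is at +11 mm, its robot-side face, which has the button, at -5 mm. A white funnel 68 mm across (top at 168 mm) rides 75 mm further along +x. All move with the arm.
- button_face (a point): Centre of the outer face of the steel lock button, 173 mm above the bench on the handle's robot side (station -y): 20 mm along the arm, 34 mm tall (156 to 190 mm). It stands 19 mm to the -y side of handle when out, 13 mm when pressed. One pinch from above, closing across the arm, presses it: 30 mm wide at first, 24 mm pressed, then centred 1 mm to the -y side of handle.
- pointer (a point): Tip of the thin dark pointer, a bar 3 mm wide on the handle's block, just above the scale bar: 36 mm to the +y side of the handle and 139 mm above the bench, at the same place along the arm as handle. Moves with the arm.
- rider: Fixed brass rider on the steel scale bar (14 mm wide, top at 128 mm, 10 mm ticks) beside the arm: 8 mm along the arm, 20 mm across, top at 135 mm, a fine black line across its middle: the mark to reach. Origin: its centre, 125 mm above the bench, 36 mm to the +y side of the arm's axis; x axis as the station's. 55 to 115 mm beyond the pointer's home. The pointer passes freely over it.
- white_jar: Bystander, to be left alone: white closed jar, 44 mm across, 70 mm tall, standing beyond the arm. Origin: centre of its underside.
- spare_cup: Bystander, to be left alone: loose blue cup, 68 mm across, 32 mm tall, on the robot's side of the arm. Origin: centre of its underside.
- beaker: Bystander, to be left alone: glass beaker, 60 mm across, 80 mm tall, beyond the pillar. Origin: centre of its underside.
- amber_bottle: Bystander, to be left alone: amber bottle with a label, 48 mm across, 100 mm tall, to the left behind the pillar. Origin: centre of its underside.
- weight: Bystander, to be left alone: brass knobbed weight, 40 mm across, 48 mm tall, left of the pillar. Origin: centre of its underside.
- wrench: Bystander, to be left alone: steel wrench 140 mm long lying on the robot's side of the pillar. Origin: middle of the tool, on the bench.
- screwdriver: Bystander, to be left alone: screwdriver 170 mm long lying beyond the arm. Origin: middle of the tool, on the bench.

How it is judged:
By the outcome, as a careful person would: the job done as asked, in the order asked, and still so for the second after the job is handed in, while the arm keeps its last pose, push and grip.
It also fails if it takes over 48 s, if anything falls off the work surface, if the arm or the gripper's body presses on something with over 40 N, if the wrist force passes 120 N, or if a joint passes its speed limit or range.

## Working session

There is one attempt and no reset: what is moved stays moved. The work goes in short steps, Python scripts to look and compute and a tool call to move; the robot and the scene stay as the last step left them, time stands still between calls to the robot, and variables do not carry over. Pictures are saved under pics/ and viewed, and the job is handed in when it is done.

Besides the shell and the picture viewer there is one more tool, called after ">>>" by a JSON object that holds its "fn" and its "kwargs", one argument or row to a line. step_arm: Moves the arm, as the interface text tells. Its arguments: {"type":"object","properties":{"commands":{"type":"array"},"newtons":{"type":"number"}},"required":["commands"]}

```bash
ls; mkdir -p pics; cat > h.py <<'E'
from cell import robot
import numpy as np, cv2
def save(p,n): cv2.imwrite('pics/'+n+'.png',p['img'][:,:,::-1])
def proj(p,P,T=None):
    M=p['pose'] if T is None else T
    c=np.linalg.inv(M)@np.append(P,1); return np.array([p['fx']*c[0]/c[2]+p['cx'],p['fy']*c[1]/c[2]+p['cy']])
def atz(p,u,v,z):
    M=np.array(p['pose']); d=M[:3,:3]@np.array([(u-p['cx'])/p['fx'],(v-p['cy'])/p['fy'],1]); o=M[:3,3]
    return o+d*(z-o[2])/d[2]
E
python3 - <<'E'
from h import *
s=robot.sense(); print({k:np.round(v,3) for k,v in s.items()})
for n in ['top','scene']:
    p=robot.snapshot(n); save(p,n+'0'); print(n,np.round(p['pose'],3),p['fx'])
    for t in ['station','ring_axis','ring_knob','handle','button_face','pointer','rider']:
        r=robot.place_of(t,p)
        print(t,[(np.round(x['point'],4),round(x['conf'],2)) for x in r[:2]])
E
```

```text
pics
{'time': np.float64(0.0), 'q': array([ 1.031,  0.259,  1.536, -0.   ,  1.348, -0.203]), 'joint_vel': array([ 0.   , -0.002,  0.   ,  0.002, -0.001, -0.001]), 'joint_torque': array([-1.0000e-03, -4.4604e+01, -2.9057e+01, -0.0000e+00,  1.2000e-02,
       -0.0000e+00]), 'ee_pos': array([0.181, 0.519, 0.23 ]), 'eef_rot': array([-3.141e+00,  2.000e-03,  1.234e+00]), 'force': array([ 0.329, -0.398,  0.003]), 'wrist_torque': array([ 0.035, -0.021,  0.029]), 'gripper_width': np.float64(0.085)}
top [[-0.078 -0.974  0.211  0.42 ]
 [-0.997  0.075 -0.022  0.159]
 [ 0.006 -0.212 -0.977  1.058]
 [ 0.     0.     0.     1.   ]] 496.6510610754428
station [(array([ 0.5678,  0.1681, -0.0007]), 0.91)]
ring_axis [(array([0.5682, 0.1694, 0.1965]), 0.55)]
ring_knob [(array([0.5971, 0.2185, 0.1914]), 0.61)]
handle [(array([0.6053, 0.0026, 0.1697]), 0.6), (array([ 0.5971,  0.3339, -0.0016]), 0.24)]
button_face [(array([0.5969, 0.2196, 0.1933]), 0.71), (array([0.5823, 0.0022, 0.1738]), 0.69)]
pointer [(array([0.6403, 0.0121, 0.139 ]), 0.84), (array([ 0.6902,  0.2175, -0.0021]), 0.45)]
rider [(array([0.5829, 0.0007, 0.1704]), 0.21)]
scene [[ 0.736  0.528 -0.424  0.939]
 [ 0.677 -0.58   0.454 -0.183]
 [-0.006 -0.621 -0.784  0.716]
 [ 0.     0.     0.     1.   ]] 464.6741961327758
station [(array([ 0.5663,  0.1626, -0.0041]), 0.92)]
ring_axis [(array([0.5636, 0.173 , 0.193 ]), 0.73), (array([ 0.596 ,  0.3366, -0.0035]), 0.47)]
ring_knob [(array([0.5993, 0.2242, 0.1946]), 0.74), (array([ 0.5961,  0.3359, -0.0045]), 0.74)]
handle [(array([0.6016, 0.0043, 0.1736]), 0.76)]
button_face [(array([0.7705, 0.0011, 0.0021]), 0.7), (array([0.5851, 0.0035, 0.1742]), 0.54)]
pointer [(array([0.6382, 0.0124, 0.1377]), 0.91), (array([0.5977, 0.2228, 0.1946]), 0.48)]
rider [(array([0.5628, 0.1705, 0.1922]), 0.73), (array([ 0.654 , -0.0711,  0.1261]), 0.45)]
```

View pics/top0.png

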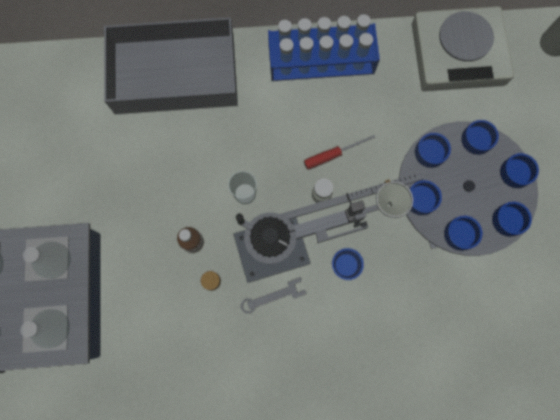

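View pics/scene0.png

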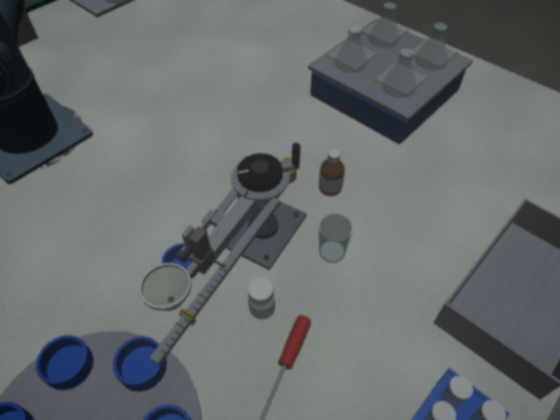

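```bash
python3 - <<'E'
from h import *
a=cv2.imread('pics/top0.png'); b=cv2.imread('pics/scene0.png')
cv2.imwrite('pics/topz.png',cv2.resize(a[160:280,220:430],None,fx=3.8,fy=3.8,interpolation=cv2.INTER_CUBIC))
cv2.imwrite('pics/scz1.png',cv2.resize(b[130:370,130:330],None,fx=2.5,fy=2.5,interpolation=cv2.INTER_CUBIC))
cv2.imwrite('pics/scz2.png',cv2.resize(b[270:350,140:240],None,fx=7,fy=7,interpolation=cv2.INTER_CUBIC))
E
```

```text
(no output)
```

View pics/topz.png

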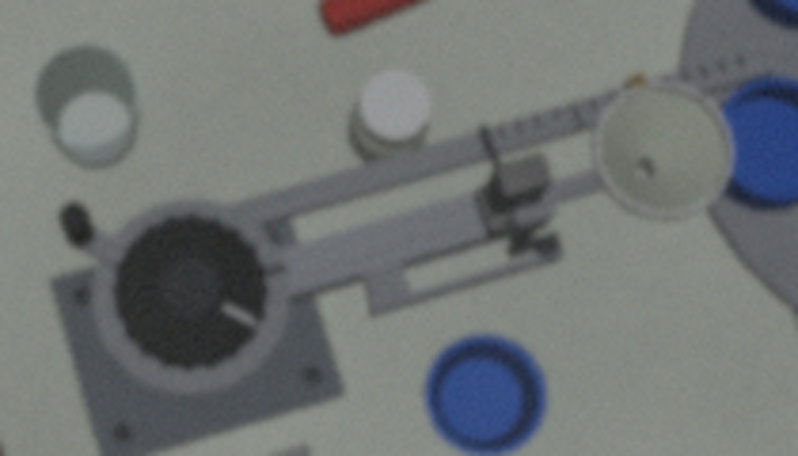

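View pics/scz1.png

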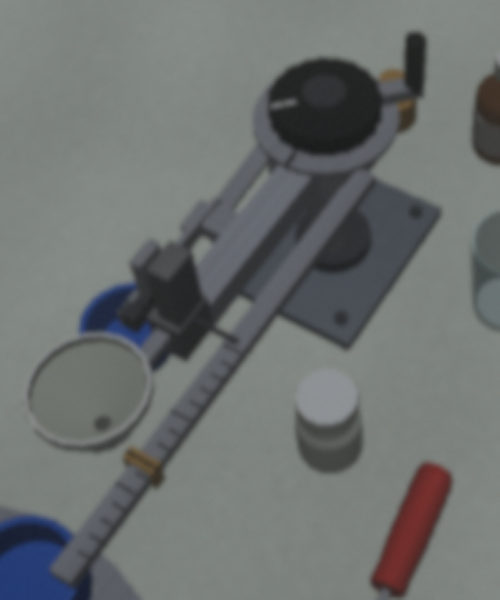

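View pics/scz2.png

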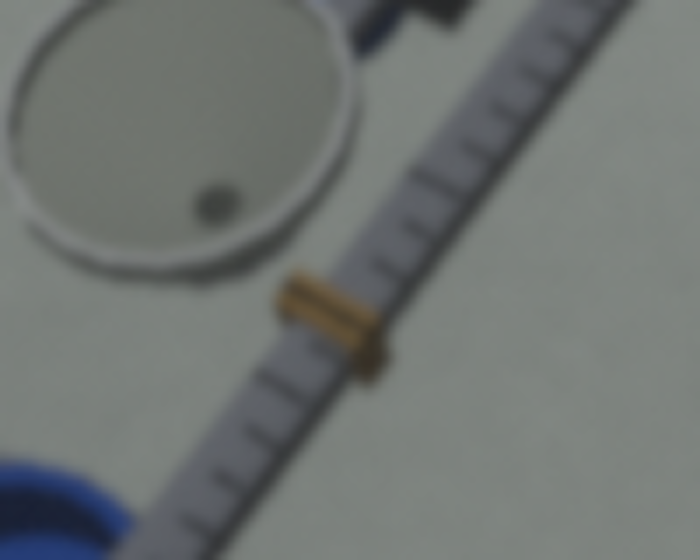

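```bash
python3 - <<'E'
from h import *
p=robot.snapshot('scene')
L=atz(p,140+330/7,270+310/7,.135); T=atz(p,130+238/2.5,130+342/2.5,.139)
rs=robot.place_of('rider',p); print([(np.round(r['point'],4),round(r['conf'],2)) for r in rs])
print(L,T,(L-T))
A=np.array([.566,.1705]);H=np.array([.6035,.0035])
u=(H-A)/np.linalg.norm(H-A); print(u,np.degrees(np.arctan2(u[1],u[0])),(L-T)[:2]@u, np.linalg.norm(H-A))
q=robot.snapshot('top')
# black rail ends direction from flange mark / ring centre
c=atz(q,220+190/3.8,160+288/3.8,.171);print('ringtop',c)
cs=atz(p,130+325/2.5,130+92/2.5,.176);print('screw scene',cs)
k=atz(q,220+75/3.8,160+212/3.8,.207);print('knobtop top',k)
ks=atz(p,130+416/2.5,130+37/2.5,.207);print('knob scene',ks)
for P in [(.6035,.0035,.172)]:
    print(proj(q,np.array(P)),proj(p,np.array(P)))
E
```

```text
[(array([ 0.5952,  0.335 , -0.0024]), 0.68), (array([ 0.6556, -0.0719,  0.1299]), 0.52)]
[ 0.65731925 -0.06741045  0.135     ] [0.64309753 0.01675095 0.139     ] [ 0.01422172 -0.0841614  -0.004     ]
[ 0.2190951  -0.97570351] -77.34411060551794 0.08523248221687904 0.17115855222570683
ringtop [0.56777026 0.1672365  0.171     ]
screw scene [0.56836555 0.16767681 0.176     ]
knobtop top [0.60115734 0.21712112 0.207     ]
knob scene [0.59896682 0.21952589 0.207     ]
[357.92290369 209.63951172] [196.64774866 244.19757703]
```

>>> {"fn": "step_arm", "kwargs": {
  "commands": [
    [[41.7,-29.95,1],[0,0,-1.784],0.5],
    [[41.7,-29.95,1],[0,0,-1.784],0.5],
    [[41.7,-29.95,1],[0,0,-1.784],0.5],
    [[41.7,-29.95,1],[0,0,-1.784],0.5],
    [[41.7,-29.95,1],[0,0,-1.784],0.5],
    [[41.7,-29.95,1],[0,0,-1.784],0.5],
    [[41.7,-29.95,1],[0,0,-1.784],0.5],
    [[41.7,-29.95,1],[0,0,-1.784],0.5],
    [[41.7,-29.95,1],[0,0,-1.784],0.5],
    [[41.7,-29.95,1],[0,0,-1.784],0.5]
  ]
}}

```text
time: 1.95
ee_pos: [0.5893, 0.226, 0.2411]
eef_rot: [-3.141, -0.0, -0.272]
force: [0.2, 1.1, -0.0]
gripper_width: 0.0425
```

>>> {"fn": "step_arm", "kwargs": {
  "commands": [
    [[0.9,-0.6,0],[0,0,-0.28],0.5],
    [[0.9,-0.6,0],[0,0,-0.28],0.5],
    [[0.9,-0.6,0],[0,0,-0.28],0.5]
  ]
}}

```text
time: 2.25
ee_pos: [0.5973, 0.2207, 0.2405]
eef_rot: [3.141, 0.001, -0.548]
force: [-0.5, 0.2, -0.1]
gripper_width: 0.0428
```

```bash
python3 - <<'E'
from h import *
from scipy.spatial.transform import Rotation as R
s=robot.sense(); print(s['ee_pos'],s['eef_rot'],s['gripper_width'])
w=robot.snapshot('wrist'); save(w,'w1')
M=np.eye(4);M[:3,:3]=R.from_euler('xyz',s['eef_rot']).as_matrix();M[:3,3]=s['ee_pos']
T=M@np.array(w['tool_from_camera']); print(np.round(T,3))
w['pose']=T
for t in ['ring_knob','ring_axis']:
    print(t,[(np.round(x['point'],4),round(x['conf'],2)) for x in robot.place_of(t,w)[:2]])
print('proj knob top',proj(w,np.array([.599,.2195,.207])),'axis',proj(w,np.array([.5675,.168,.176])))
E
```

```text
[0.597255   0.22073029 0.24052078] [ 3.14115041e+00  6.34960454e-04 -5.48499914e-01] 0.04276953343317675
[[ 0.853 -0.496 -0.164  0.64 ]
 [-0.522 -0.81  -0.267  0.289]
 [-0.001  0.313 -0.95   0.383]
 [ 0.     0.     0.     1.   ]]
ring_knob [(array([0.6011, 0.218 , 0.1996]), 0.65)]
ring_axis [(array([0.5707, 0.1712, 0.1953]), 0.7)]
proj knob top [281.46334057 254.50980376] axis [281.03817126 320.04179684]
```

View pics/w1.png

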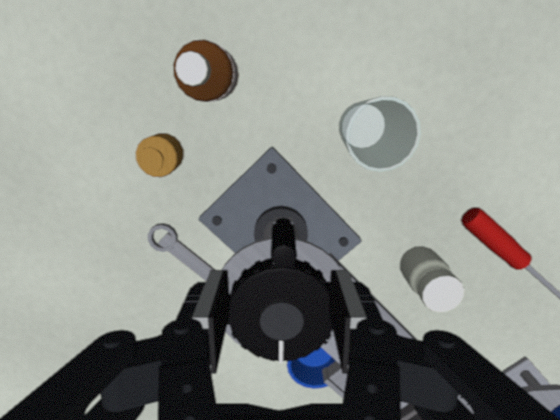

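>>> {"fn": "step_arm", "kwargs": {
  "commands": [
    [[0.2,-0.1,-3.5],[0,0,0],0.5],
    [[0.2,-0.1,-6.3],[0,0,0],0.5],
    [[0.2,-0.1,-6.3],[0,0,0],0.3],
    [[0.2,-0.1,-6.3],[0,0,0],0.0],
    [[0.2,-0.1,-6.3],[0,0,0],0.0],
    [[0.2,-0.1,-6.3],[0,0,0],0.0],
    [[0.2,-0.1,-6.3],[0,0,0],0.0],
    [[0.2,-0.1,-6.3],[0,0,0],0.0]
  ],
  "newtons": 25
}}

```text
time: 3.2
ee_pos: [0.5987, 0.2208, 0.1786]
eef_rot: [-3.141, -0.0, -0.546]
force: [-1.4, 1.2, -4.9]
gripper_width: 0.0128
```

>>> {"fn": "step_arm", "kwargs": {
  "commands": [
    [[-0.5,0.28,0],[0,0,0.096],0],
    [[-1.03,0.5,0],[0,0,0.192],0],
    [[-1.58,0.68,0],[0,0,0.288],0],
    [[-2.15,0.8,0],[0,0,0.384],0],
    [[-2.72,0.87,0],[0,0,0.48],0],
    [[-3.29,0.88,0],[0,0,0.576],0],
    [[-3.87,0.84,0],[0,0,0.672],0],
    [[-4.43,0.74,0],[0,0,0.768],0],
    [[-4.43,0.74,0],[0,0,0.768],0]
  ]
}}

```text
time: 4.1
ee_pos: [0.5534, 0.2284, 0.1786]
eef_rot: [-3.141, 0.001, 0.223]
force: [-4.1, 2.5, -3.2]
gripper_width: 0.013
```

```bash
python3 - <<'E'
from h import *
s=robot.sense(); print(s['ee_pos'],s['eef_rot'],s['gripper_width'],s['force'])
e=s['ee_pos'][:2]-np.array([.5675,.168]); print(np.linalg.norm(e),np.degrees(np.arctan2(e[1],e[0])))
p=robot.snapshot('scene'); cv2.imwrite('pics/s2.png',cv2.resize(p['img'][130:290,180:380,::-1],None,fx=3.5,fy=3.5,interpolation=cv2.INTER_CUBIC))
E
```

```text
[0.55338785 0.22842992 0.17861546] [-3.14050737e+00  6.90997814e-04  2.22985381e-01] 0.012968196195261121 [-4.08316437  2.5185618  -3.19477723]
0.06205584631503257 103.14465969605115
```

View pics/s2.png

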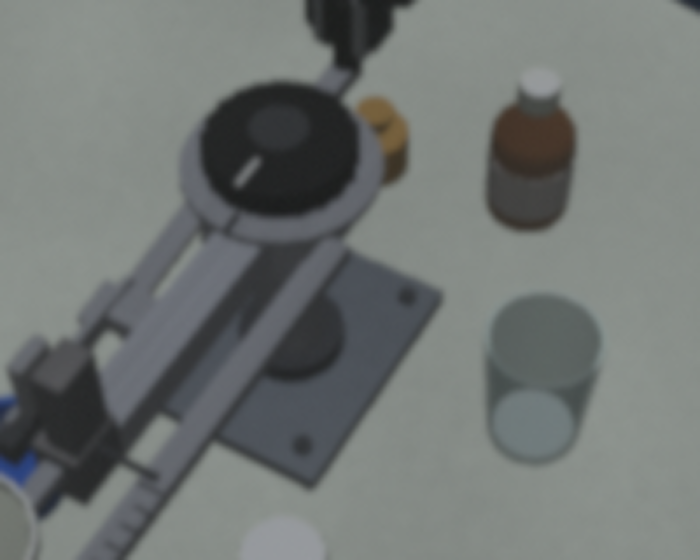

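```bash
python3 - <<'E'
from h import *
p=robot.snapshot('scene')
f=lambda u,v,z: atz(p,180+u/3.5,130+v/3.5,z)[:2]
A=np.array([.568,.168])
an=lambda d: np.degrees(np.arctan2(d[1],d[0]))
a,b=f(259,158,.171),f(236,187,.171); print(an(b-a),an(b-A),an(a-A),b-A)
for z in (.15,.155,.16):
  m,n=f(238,214,z),f(229,230,z); print(z,an(n-m),an(n-A),np.linalg.norm(n-A),np.linalg.norm(m-A))
t=robot.snapshot('top'); cv2.imwrite('pics/t2.png',cv2.resize(t['img'][200:270,230:320,::-1],None,fx=7,fy=7,interpolation=cv2.INTER_CUBIC))
E
```

```text
-76.4249097522285 -78.67411042182393 -81.36176159393446 [ 0.00715534 -0.03572495]
0.15 -68.55136173978008 -78.28878416182715 0.04491347357196957 0.03494533974219626
0.155 -68.55136173978025 -75.2212279100298 0.04828812584538171 0.03830719566294861
0.16 -68.55136173977995 -72.56092539611858 0.05178294105476897 0.04183605924147965
```

View pics/t2.png

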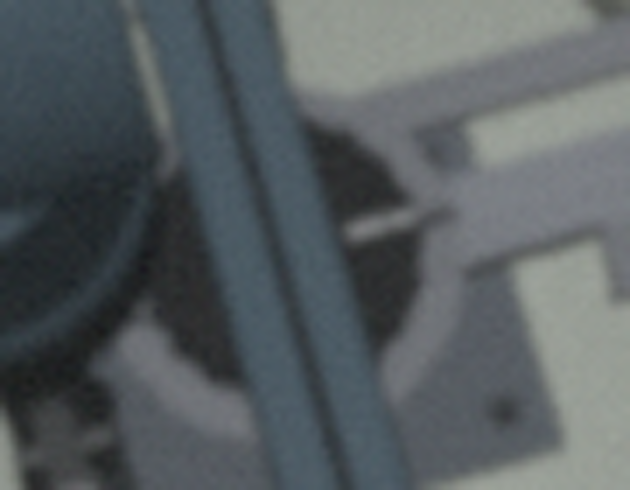

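>>> {"fn": "step_arm", "kwargs": {
  "commands": [
    [[0,0,0],[0,0,0],0.5],
    [[0,0,0],[0,0,0],0.5],
    [[0,0,3.5],[0,0,0],0.55],
    [[0,0,7.2],[0,0,0],0.55],
    [[1,-4.6,7.2],[0,0,0],0.55],
    [[2,-9.2,7.2],[0,0,0],0.55],
    [[3,-13.8,7.2],[0,0,0],0.55],
    [[4,-18.4,7.2],[0,0,0],0.55],
    [[4.85,-22.4,7.2],[0,0,0],0.55],
    [[4.85,-22.4,7.2],[0,0,0],0.55]
  ]
}}

```text
time: 5.25
ee_pos: [0.6048, -0.0023, 0.2506]
eef_rot: [3.138, -0.002, 0.215]
force: [0.6, 0.2, -0.4]
gripper_width: 0.0473
```

```bash
python3 - <<'E'
from h import *
from scipy.spatial.transform import Rotation as R
s=robot.sense(); print(s['ee_pos'],s['eef_rot'],s['gripper_width'],s['force'])
w=robot.snapshot('wrist'); save(w,'w2')
M=np.eye(4);M[:3,:3]=R.from_euler('xyz',s['eef_rot']).as_matrix();M[:3,3]=s['ee_pos']
w['pose']=M@np.array(w['tool_from_camera'])
for t in ['handle','button_face','pointer','rider','ring_knob']:
    print(t,[(np.round(x['point'],4),round(x['conf'],2)) for x in robot.place_of(t,w)[:2]])
print('proj handle top',proj(w,np.array([.6035,.0035,.195])))
np.save('w2pose.npy',w['pose'])
p=robot.snapshot('scene'); save(p,'s3')
for t in ['rider','ring_knob']: print(t,[(np.round(x['point'],4),round(x['conf'],2)) for x in robot.place_of(t,p)[:2]])
E
```

```text
[ 0.60484687 -0.00229109  0.25060138] [ 3.13783745e+00 -1.96092447e-03  2.14841155e-01] 0.04727788875589671 [ 0.58672898  0.21130828 -0.41653745]
handle [(array([0.6005, 0.0113, 0.1719]), 0.87)]
button_face [(array([0.5831, 0.0023, 0.1753]), 0.67)]
pointer [(array([0.6381, 0.0157, 0.1405]), 0.93), (array([0.6029, 0.0087, 0.1716]), 0.21)]
rider [(array([ 0.6563, -0.0661,  0.1233]), 0.57)]
ring_knob []
proj handle top [277.2336326  226.82800356]
rider [(array([ 0.6586, -0.0736,  0.1273]), 0.63)]
ring_knob [(array([0.5555, 0.2289, 0.1935]), 0.62), (array([ 0.5644,  0.1637, -0.0008]), 0.43)]
```

View pics/w2.png

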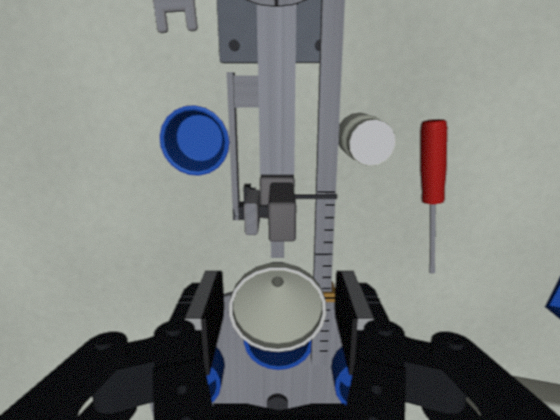

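View pics/s3.png

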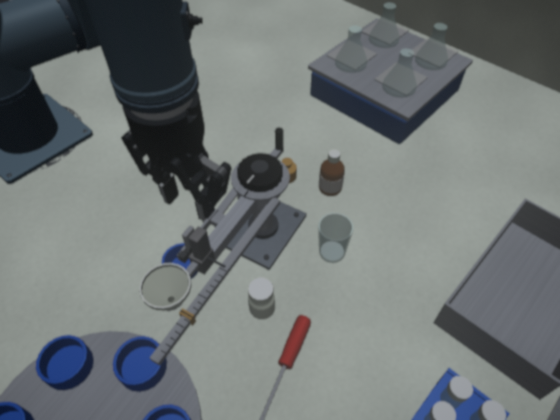

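```bash
python3 - <<'E'
import cv2,numpy as np
a=cv2.imread('pics/w2.png'); cv2.imwrite('pics/w2z.png',cv2.resize(a[170:310,225:345],None,fx=4.2,fy=4.2,interpolation=cv2.INTER_CUBIC))
print(np.round(np.load('w2pose.npy'),3))
E
```

```text
[[ 0.977  0.2    0.069  0.588]
 [ 0.212 -0.927 -0.309  0.076]
 [ 0.002  0.317 -0.949  0.393]
 [ 0.     0.     0.     1.   ]]
```

View pics/w2z.png

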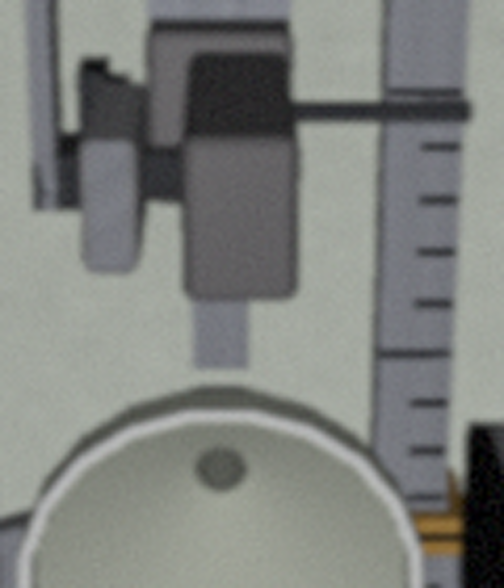

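```bash
python3 - <<'E'
from h import *
w=robot.snapshot('wrist'); w['pose']=np.load('w2pose.npy')
f=lambda u,v,z: atz(w,225+u/4.2,170+v/4.2,z)[:2]
H=f(241,217,.195);Pt=f(467,110,.139);L=f(440,538,.135);B=f(109,204,.190)
t1=f(420,92,.128);t2=f(420,353,.128); print('50mm ticks',np.linalg.norm(t2-t1)); v=(t2-t1)/np.linalg.norm(t2-t1)
print(H,Pt,L,B)
th=np.radians(-77.5);u=np.array([np.cos(th),np.sin(th)]);n=np.array([-u[1],u[0]])
print('u from ticks',v,np.degrees(np.arctan2(v[1],v[0])))
for nm,q in [('H',H),('P',Pt),('L',L),('B',B)]: print(nm,(q-[.568,.168])@u,(q-[.568,.168])@n)
print('ext',(L-Pt)@u)
E
```

```text
50mm ticks 0.049909070257508195
[0.60567513 0.00713942] [0.64361215 0.01418911] [ 0.66115894 -0.06843401] [0.58806045 0.00341823]
u from ticks [ 0.25000717 -0.96824398] -75.52206330012906
H 0.16520193182554202 0.001965476105836521
P 0.1665304239032914 0.04052906713409143
L 0.25099286618262756 0.039777019529175096
B 0.16502240447394265 -0.01603707332297743
ext 0.08446244227933618
```

>>> {"fn": "step_arm", "kwargs": {
  "commands": [
    [[-0.28,0.83,0],[0,0,0],0.55],
    [[-0.28,0.83,-3],[0,0,0],0.55],
    [[-0.28,0.83,-5],[0,0,0],0.55],
    [[-0.28,0.83,-5],[0,0,0],0.55]
  ]
}}

```text
time: 6.15
ee_pos: [0.5979, 0.0134, 0.197]
eef_rot: [-3.139, 0.006, 0.223]
force: [-0.0, -0.6, -0.5]
gripper_width: 0.0474
```

```bash
python3 - <<'E'
from h import *
s=robot.sense(); print(s['ee_pos'],s['eef_rot'],s['gripper_width'],s['force'])
w=robot.snapshot('wrist'); save(w,'w3')
E
```

```text
[0.59792369 0.01335022 0.19699752] [-3.13902371  0.00579783  0.22262734] 0.04742251519202552 [-0.03844359 -0.61913863 -0.4744647 ]
```

View pics/w3.png

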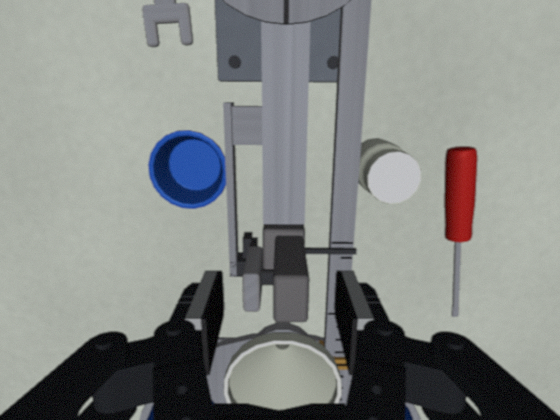

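>>> {"fn": "step_arm", "kwargs": {
  "commands": [
    [[0,0,0],[0,0,0],0.55],
    [[0,0,0],[0,0,0],0.55]
  ]
}}

```text
time: 6.4
ee_pos: [0.601, 0.0122, 0.2016]
eef_rot: [3.141, -0.002, 0.222]
force: [0.3, 0.2, -0.3]
gripper_width: 0.0469
```

```bash
python3 - <<'E'
from h import *
from scipy.spatial.transform import Rotation as R
for i in range(3):
    s=robot.sense(); print(s['ee_pos'],s['eef_rot'])
    w=robot.snapshot('wrist')
save(w,'w4')
M=np.eye(4);M[:3,:3]=R.from_euler('xyz',s['eef_rot']).as_matrix();M[:3,3]=s['ee_pos']
w['pose']=M@np.array(w['tool_from_camera']); np.save('w4pose.npy',w['pose'])
cv2.imwrite('pics/w4z.png',cv2.resize(w['img'][220:380,220:370,::-1],None,fx=3.7,fy=3.7,interpolation=cv2.INTER_CUBIC))
E
```

```text
[0.60103743 0.01224481 0.20162072] [ 3.14063319e+00 -2.49326036e-03  2.22144701e-01]
[0.60095257 0.01218663 0.2015377 ] [ 3.14065200e+00 -2.36041130e-03  2.22119067e-01]
[0.60083981 0.01210471 0.20133499] [ 3.14073685e+00 -2.07462552e-03  2.21948169e-01]
```

View pics/w4z.png

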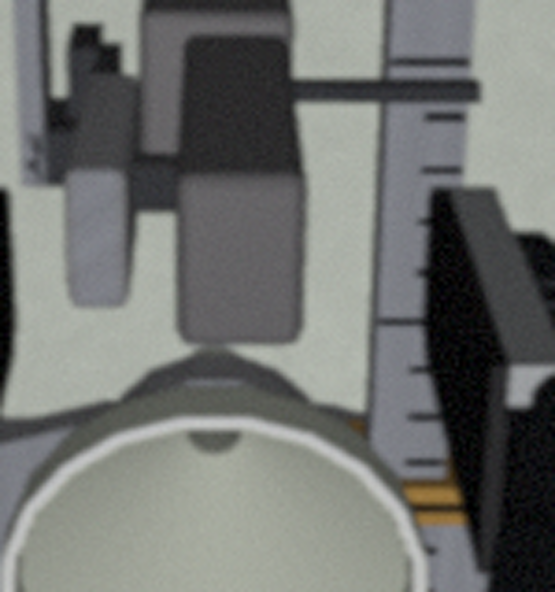

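```bash
python3 - <<'E'
from h import *
w=robot.snapshot('wrist'); w['pose']=np.load('w4pose.npy')
f=lambda u,v,z: atz(w,220+u/3.7,220+v/3.7,z)[:2]
H=f(241,258,.195);Pt=f(478,91,.139);L=f(435,512,.135);B=f(97,238,.190)
t1=f(430,62,.128);t2=f(430,322,.128); print('50mm ticks',np.linalg.norm(t2-t1))
print(H,Pt,L,B)
th=np.radians(-77.5);u=np.array([np.cos(th),np.sin(th)]);n=np.array([-u[1],u[0]])
for nm,q in [('H',H),('P',Pt),('L',L),('B',B),('t1',t1),('t2',t2)]: print(nm,(q-[.568,.168])@u,(q-[.568,.168])@n)
print('ext',(L-Pt)@u,'target tcp',H-.004*n, robot.sense()['ee_pos'])
E
```

```text
50mm ticks 0.05021193818397166
[0.60554303 0.00734634] [0.64409058 0.01391229] [ 0.6606378  -0.06945685] [0.58808827 0.00339348]
H 0.16497132582738608 0.0018812954413179456
P 0.16690422884108286 0.040936244900444556
L 0.25187866626813704 0.03904684650899381
B 0.16505258890784216 -0.016015270176536135
t1 0.16635056502430196 0.03483000076325265
t2 0.21649800860094126 0.03737413891177523
ext 0.0849744374270542 target tcp [0.60163785 0.00648058] [0.60055638 0.01211746 0.20086807]
```

>>> {"fn": "step_arm", "kwargs": {
  "commands": [
    [[0.12,-0.55,-1],[0,0,0],0.55],
    [[0.12,-0.55,-2.5],[0,0,0],0.55],
    [[0.12,-0.55,-3.8],[0,0,0],0.55],
    [[0.12,-0.55,-4.75],[0,0,0],0.55],
    [[0.12,-0.55,-4.75],[0,0,0],0.55],
    [[0.12,-0.55,-4.75],[0,0,0],0.55]
  ]
}}

```text
time: 7.2
ee_pos: [0.6014, 0.0067, 0.1523]
eef_rot: [-3.141, 0.0, 0.222]
force: [0.6, -0.4, 0.6]
gripper_width: 0.047
```

```bash
python3 - <<'E'
from h import *
s=robot.sense(); print(s['ee_pos'],s['eef_rot'],s['gripper_width'],s['force'])
w=robot.snapshot('wrist'); save(w,'w5')
E
```

```text
[0.60136613 0.00665083 0.15231656] [-3.14141039e+00  4.63581554e-04  2.21991058e-01] 0.046983897509024486 [ 0.60489041 -0.39201035  0.62460882]
```

View pics/w5.png

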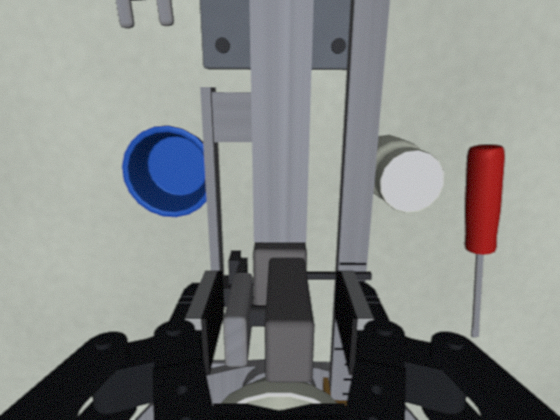

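>>> {"fn": "step_arm", "kwargs": {
  "commands": [
    [[0,0,0],[0,0,0],0.1],
    [[0,0,0],[0,0,0],0.1],
    [[0,0,0],[0,0,0],0.1],
    [[0,0,0],[0,0,0],0.1],
    [[0,0,0],[0,0,0],0.1]
  ],
  "newtons": 40
}}

```text
time: 7.75
ee_pos: [0.6017, 0.0067, 0.1536]
eef_rot: [3.141, -0.001, 0.222]
force: [-0.0, 1.5, 6.1]
gripper_width: 0.0216
```

>>> {"fn": "step_arm", "kwargs": {
  "commands": [
    [[0.22,-0.98,0],[0,0,0],0.1],
    [[0.43,-1.95,0],[0,0,0],0.1],
    [[0.65,-2.93,0],[0,0,0],0.1],
    [[0.87,-3.9,0],[0,0,0],0.1],
    [[0.87,-3.9,0],[0,0,0],0.1],
    [[0.87,-3.9,0],[0,0,0],0.1]
  ]
}}

```text
time: 8.35
ee_pos: [0.6103, -0.0324, 0.1535]
eef_rot: [3.142, -0.001, 0.222]
force: [0.0, 2.2, 5.6]
gripper_width: 0.0214
```

```bash
python3 - <<'E'
from h import *
s=robot.sense(); print(s['ee_pos'],s['eef_rot'],s['gripper_width'],s['force'])
w=robot.snapshot('wrist'); save(w,'w6')
E
```

```text
[ 0.61029369 -0.03236362  0.15354685] [ 3.14153408e+00 -8.29392389e-04  2.21569428e-01] 0.02139001432559363 [0.03083542 2.2437153  5.58072338]
```

View pics/w6.png

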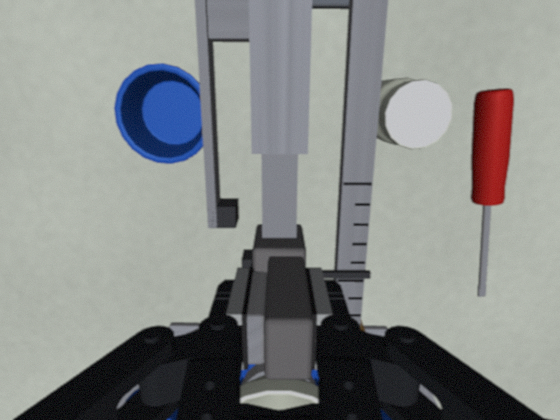

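>>> {"fn": "step_arm", "kwargs": {
  "commands": [
    [[0.22,-0.98,0],[0,0,0],0.1],
    [[0.43,-1.95,0],[0,0,0],0.1],
    [[0.65,-2.93,0],[0,0,0],0.1],
    [[0.87,-3.9,0],[0,0,0],0.1],
    [[0.91,-4.1,0],[0,0,0],0.1],
    [[0.91,-4.1,0],[0,0,0],0.1],
    [[0.91,-4.1,0],[0,0,0],0.1]
  ]
}}

```text
time: 9.1
ee_pos: [0.6193, -0.0731, 0.1535]
eef_rot: [-3.142, -0.001, 0.222]
force: [-0.5, 2.5, 7.1]
gripper_width: 0.0214
```

```bash
python3 - <<'E'
from h import *
s=robot.sense(); print(s['ee_pos'],s['eef_rot'],s['gripper_width'],s['force'])
w=robot.snapshot('wrist'); save(w,'w7'); cv2.imwrite('pics/w7z.png',cv2.resize(w['img'][240:340,310:400,::-1],None,fx=6,fy=6,interpolation=cv2.INTER_CUBIC))
p=robot.snapshot('scene'); save(p,'s7'); cv2.imwrite('pics/s7z.png',cv2.resize(p['img'][270:350,140:240,::-1],None,fx=7,fy=7,interpolation=cv2.INTER_CUBIC))
E
```

```text
[ 0.61926215 -0.07308754  0.15354274] [-3.14155993e+00 -6.22670834e-04  2.21910869e-01] 0.021399970550044407 [-0.48787248  2.45195291  7.05837355]
```

View pics/w7z.png

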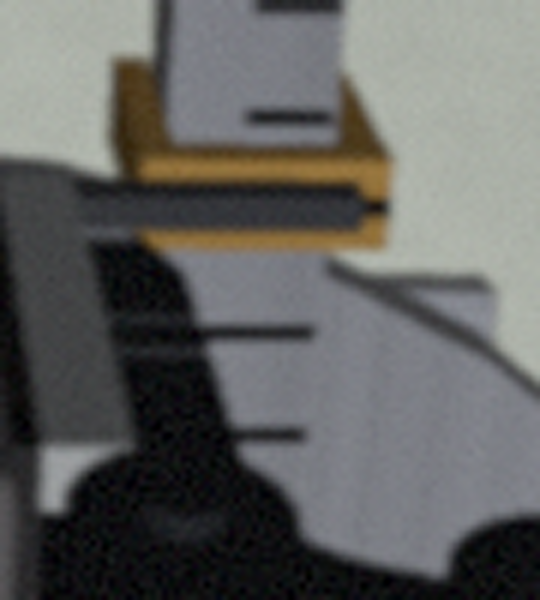

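View pics/s7z.png

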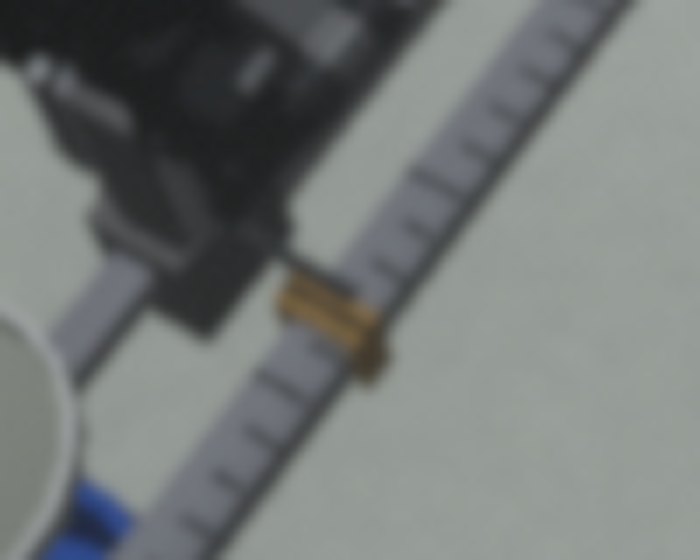

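```bash
python3 - <<'E'
from h import *
from scipy.spatial.transform import Rotation as R
s=robot.sense()
w=robot.snapshot('wrist')
M=np.eye(4);M[:3,:3]=R.from_euler('xyz',s['eef_rot']).as_matrix();M[:3,3]=s['ee_pos']
w['pose']=M@np.array(w['tool_from_camera'])
p=robot.snapshot('scene')
th=np.radians(-77.5);u=np.array([np.cos(th),np.sin(th)]);n=np.array([-u[1],u[0]])
def f(c,x,y,z):
    q=(atz(c,x,y,z)[:2]-[.568,.168]); return np.round([q@u*1000,q@n*1000],1)
W=lambda x,y,z:f(w,310+x/6,240+y/6,z); S=lambda x,y,z:f(p,140+x/7,270+y/7,z)
print('wrist L',W(372,208,.135),'edges',W(270,157,.135),W(270,245,.135))
for z in (.137,.139,.141): print(z,'P top centre',W(340,210,z),'lower edge',W(340,228,z))
print('scene L',S(330,308,.135),S(300,290,.135),S(365,327,.135))
for z in (.137,.139,.141): print(z,S(320,268,z),S(350,286,z))
e=s['ee_pos'][:2]-[.568,.168]; print('tcp',e@u*1000,e@n*1000)
cv2.imwrite('pics/s7zz.png',cv2.resize(p['img'][295:325,170:205,::-1],None,fx=18,fy=18,interpolation=cv2.INTER_CUBIC))
E
```

```text
wrist L [250.8  43.3] edges [246.3  34.9] [254.1  35.4]
0.137 P top centre [249.9  40.3] lower edge [251.5  40.4]
0.139 P top centre [248.9  39.7] lower edge [250.4  39.8]
0.141 P top centre [247.8  39.2] lower edge [249.4  39.3]
scene L [248.8  36. ] [248.7  28.7] [248.6  44.2]
0.137 [243.7  30.1] [243.8  37.4]
0.139 [244.3  31. ] [244.4  38.3]
0.141 [244.9  31.9] [245.1  39.1]
tcp 246.3628667984577 -2.0924455823298493
```

View pics/s7zz.png

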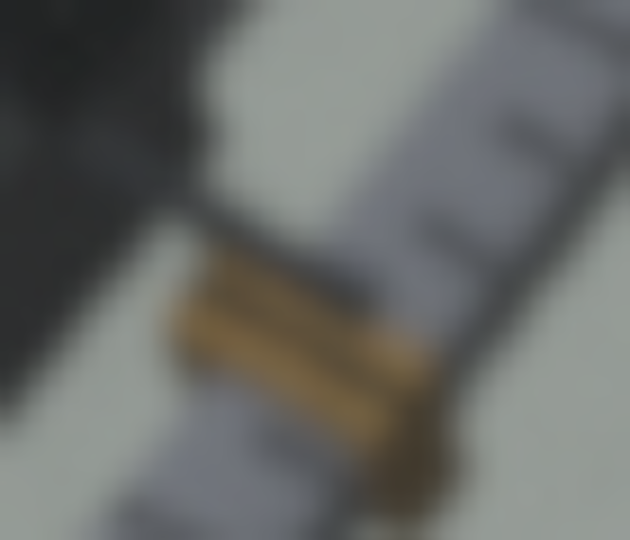

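>>> {"fn": "step_arm", "kwargs": {
  "commands": [
    [[0.05,-0.25,0],[0,0,0],0.1],
    [[0.05,-0.25,0],[0,0,0],0.1],
    [[0.05,-0.25,0],[0,0,0],0.1],
    [[0.05,-0.25,0],[0,0,0],0.1]
  ]
}}

```text
time: 9.7
ee_pos: [0.6198, -0.0754, 0.1536]
eef_rot: [-3.142, -0.001, 0.222]
force: [0.5, 2.5, 6.8]
gripper_width: 0.0214
```

```bash
cat > m.py <<'E'
from h import *
import sys
from scipy.spatial.transform import Rotation as R
k=sys.argv[1]
s=robot.sense(); print(s['ee_pos'],s['gripper_width'],s['force'])
w=robot.snapshot('wrist')
M=np.eye(4);M[:3,:3]=R.from_euler('xyz',s['eef_rot']).as_matrix();M[:3,3]=s['ee_pos']
np.save('wp'+k+'.npy',M@np.array(w['tool_from_camera'])); 
W=cv2.resize(w['img'][260:290,325:380,::-1],None,fx=14,fy=14,interpolation=cv2.INTER_CUBIC)
p=robot.snapshot('scene')
p2=robot.snapshot('scene')
im=((p['img'].astype(float)+p2['img'])/2).astype(np.uint8)
S=cv2.resize(im[295:325,170:205,::-1],None,fx=18,fy=18,interpolation=cv2.INTER_CUBIC)
cv2.imwrite('pics/W'+k+'.png',W);cv2.imwrite('pics/S'+k+'.png',S)
E
python3 m.py 8
```

```text
[ 0.61978004 -0.07539147  0.15356097] 0.021405174728791637 [0.49847081 2.49254789 6.79923597]
```

View pics/W8.png

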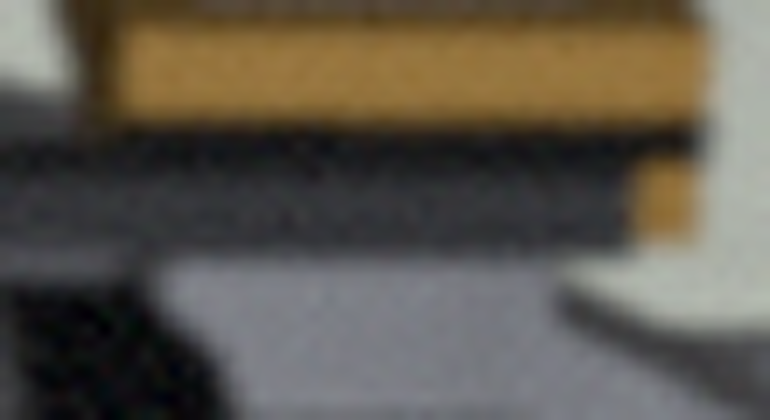

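View pics/S8.png

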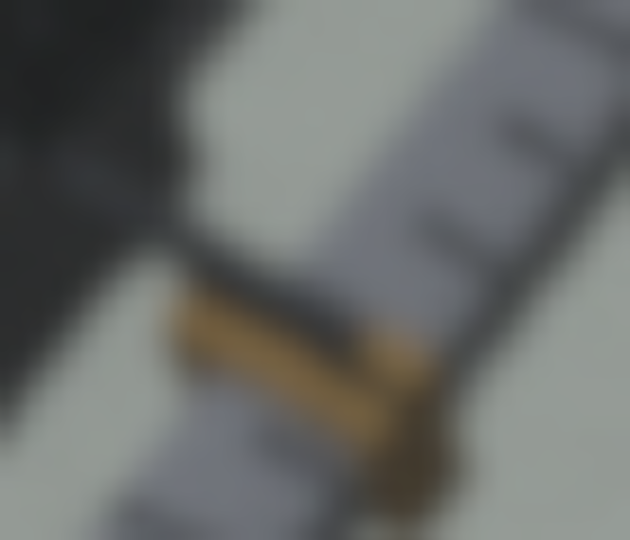

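```bash
python3 - <<'E'
from h import *
w=robot.snapshot('wrist'); w['pose']=np.load('wp8.npy')
p=robot.snapshot('scene')
th=np.radians(-77.5);u=np.array([np.cos(th),np.sin(th)]);n=np.array([-u[1],u[0]])
def f(c,x,y,z):
    q=(atz(c,x,y,z)[:2]-[.568,.168]); return np.round([q@u*1000,q@n*1000],1)
W=lambda x,y,z:f(w,325+x/14,260+y/14,z); S=lambda x,y,z:f(p,170+x/18,295+y/18,z)
print('W line',W(680,140,.135),'rider edges mid',(W(680,22,.135)+W(660,243,.135))/2)
for z in (.137,.139,.141): print(z,W(600,208,z),W(600,250,z))
print('S line',S(308,342,.135))
for z in (.137,.139,.141): print(z,S(308,303,z),S(230,258,z))
E
```

```text
W line [250.8  43.8] rider edges mid [250.5  43.5]
0.137 [252.3  40.8] [253.9  40.9]
0.139 [251.3  40.2] [252.8  40.4]
0.141 [250.2  39.7] [251.8  39.8]
S line [248.8  36. ]
0.137 [246.9  34.9] [246.9  27.6]
0.139 [247.5  35.8] [247.5  28.5]
0.141 [248.1  36.6] [248.1  29.4]
```

>>> {"fn": "step_arm", "kwargs": {
  "commands": [
    [[0.01,-0.06,0],[0,0,0],0.1],
    [[0.01,-0.06,0],[0,0,0],0.1],
    [[0.01,-0.06,0],[0,0,0],0.1],
    [[0.01,-0.06,0],[0,0,0],0.1],
    [[0.01,-0.06,0],[0,0,0],0.1],
    [[0.01,-0.06,0],[0,0,0],0.1],
    [[0.01,-0.06,0],[0,0,0],0.1],
    [[0.01,-0.06,0],[0,0,0],0.1]
  ]
}}

```text
time: 10.75
ee_pos: [0.6198, -0.0757, 0.1535]
eef_rot: [-3.141, -0.001, 0.222]
force: [-0.8, 2.6, 6.9]
gripper_width: 0.0218
```

```bash
python3 m.py 9; python3 - <<'E'
from h import *
a=cv2.imread('pics/W9.png');b=cv2.imread('pics/S9.png')
p=robot.snapshot('scene'); save(p,'s9')
c=cv2.resize(p['img'][120:220,200:320,::-1],(480,400))
t=robot.snapshot('top'); d=cv2.resize(t['img'][190:270,230:420,::-1],None,fx=4,fy=4,interpolation=cv2.INTER_CUBIC)
print([(np.round(x['point'],4),round(x['conf'],2)) for x in robot.place_of('ring_knob',p)[:1]],[(np.round(x['point'],4),round(x['conf'],2)) for x in robot.place_of('pointer',p)[:1]])
cv2.imwrite('pics/c9.png',np.hstack([c,cv2.resize(b,(320,400))]));cv2.imwrite('pics/d9.png',d)
E
```

```text
[ 0.6198436  -0.07573491  0.15353489] 0.021802252042133253 [-0.82319763  2.58929637  6.89419601]
[(array([0.5549, 0.2297, 0.191 ]), 0.87)] [(array([ 0.6547, -0.0684,  0.1401]), 0.61)]
```

View pics/W9.png

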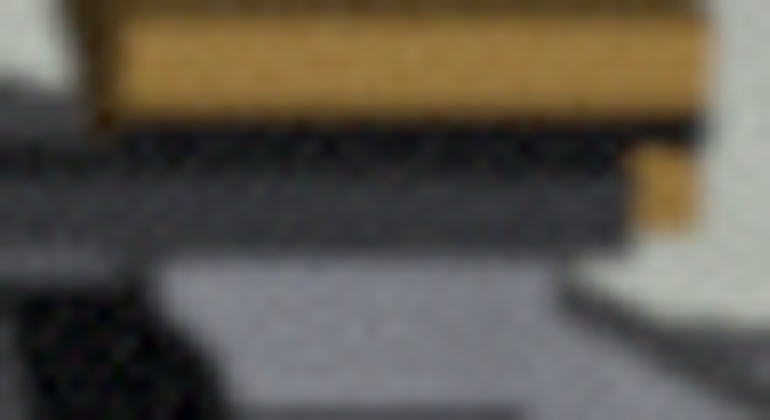

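View pics/c9.png

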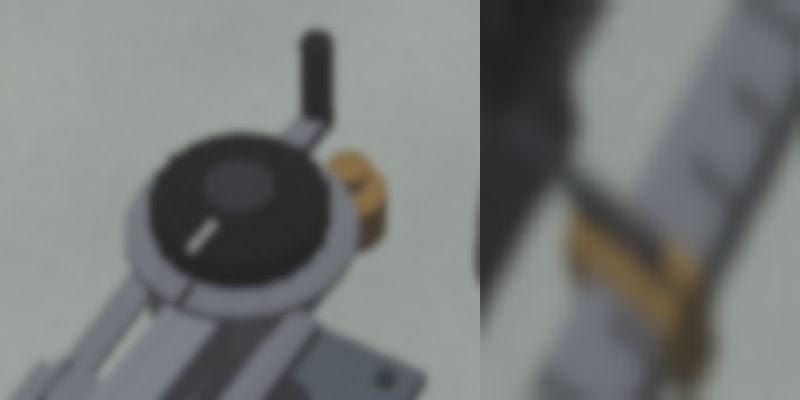

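View pics/d9.png

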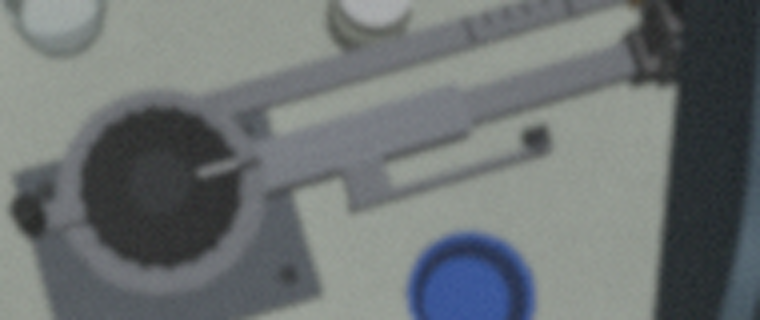

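```bash
python3 - <<'E'
from h import *
print(robot.finish_job()); print(robot.sense()['gripper_width'])
E
```

```text
the job is handed in; nothing more can be done
None
the job is handed in; nothing more can be done
```

I turned the clamp ring to its mark, then pinched the handle and drew the arm out about 85 mm to the rider. I handed the job in with the arm still holding there at a 40 N grip, at about 11 s of the 48 s allowed.

- **Ring:** I led the knob about 0.77 rad round its arc. In both the top and scene views the white line lines up with the black mark, and the lever points straight back.
- **Button:** I judged it by two signs, with no direct reading of its travel. The gripper read 21.8 mm, consistent with the 24 mm pressed width because it also read about 1 mm narrow on the 14 mm knob. The arm also drew out well past where the lock pin would stop it.
- **Pointer:** By my last measurement it stands within about 1 mm of the rider's line. The wrist and scene cameras differed by up to about 2 mm if the pointer's top is taken at 139 mm. They agreed to about 0.1 mm if it is taken at 141 mm, so I used that and moved the last 0.6 mm.
- **Loose things:** I touched none of them. Those visible in the pictures looked unmoved, though I did not measure each one.

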